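# Bring the rack wheel's grease nipple to the top

### The job

Two tray-rack wheels sit on service stands on the bench. Turn the larger wheel on its axle until its grease nipple points straight up, ready for the grease gun, and let go of it there; leave the smaller wheel as it is.

Things in the scene. Friction and masses are not known exactly. Their poses are not given: they have to be found in the camera images.
- large_wheel (a joint): angle of the larger wheel (120 mm diameter, 36 mm wide, white, grey tyre) about its level axle, rad. 0: its nipple points straight up; positive: the nipple leans to the +x of point large_stand_axle. Starts at 0.6 to 1.15, turns freely both ways with light drag (0.1 N m), stays where it is left.
- large_nipple (a point): centre of the larger wheel's grease nipple, a round brass stem 12 mm thick standing out radially from the long 36 mm hub sleeve beside the wheel. This point is 46 mm from the axle line, the stem's end 65 mm, its plain part begins at 26 mm. Axes turn with the wheel: z outward along the stem, y along the axle.
- large_stand_axle (a point): point on the large axle's line where the nipple swings round it, 105 mm above the bench. Axes fixed: z up, y along the axle to the wheel, x level across it; yaw within 0.5 rad of the world. At +y: wheel's face 62 mm from here (its top 165 mm above the bench), then the post. At -y: sleeve ends at 24 mm, axle at 36 mm, then free. Fingers fit astride the nipple along y.
- small_nipple (a point): centre of the same kind of nipple on the smaller wheel (76 mm diameter, 26 mm wide), on a like stand at the other place, left or right of the large one; 46 mm from its axle line, which is also 105 mm above the bench. To be left as it is.

How it is judged (in metres and radians):
At the end, for the whole second after the job is handed in: The larger wheel's nipple points up within 0.25 rad (14 degrees) of vertical and the wheel is at rest (angle between large_nipple's own z axis and vertical below 0.25 rad and velocity of joint large_wheel between -0.05 and 0.05 rad/s); the robot touches nothing.
It fails at once if the smaller wheel's nipple is moved more than 12 mm (distance of small_nipple from where it was at the start of the episode above 0.012 m).
It also fails if it takes over 29 s, if anything falls off the work surface, if the arm or the gripper's body presses on something with over 40 N, if the wrist force passes 120 N, or if a joint passes its speed limit or range.

### The arm

A 7-joint arm with a two-finger parallel gripper is mounted at the origin on the work surface. World frame = base frame: x ahead of the robot, y to its left, z up, the work surface at z = 0. Lengths are in mm, angles in rad, forces in N, time in s.
With the tool pointing down it reaches from about 350 to 900 mm from the base axis. Payload 7.2 kg.
Tool frame: the origin (TCP) lies midway between the tips of the shut fingers; the grasp point (between the pads) lies 19 mm behind it; z points along the fingers, y is the direction in which the jaws open and shut (so a half turn about z gives the same grasp; the last joint's range is limited). The gripper opens to 85 mm and grips with 20 to 120 N. Pads are 22 mm wide; open, the fingers measure 114 mm over their backs; the gripper's body (76 mm by 85 mm) begins 54 mm behind the grasp point. The pads swing forward as they close: fully open they stand 13 mm farther back than shut.
Start: joints at [1.108, 0.411, -0.013, 1.596, 0.006, 1.134, -0.082], TCP at [240.378, -576.929, 231.297] pointing down, gripper open.
Joint ranges: [-2.95, 2.95], [-0.29, 1.99], [-1.47, 1.44], [0.14, 2.54], [-1.03, 4.17], [0.13, 1.85], [-2.86, 2.86]. Speed limits (rad/s): [2.39, 2.39, 3.01, 3.01, 3.14, 3.14, 3.14].

### API

Orientations are given as a unit quaternion [w, x, y, z].
In Python, from cell import ctrl gives the robot as it stands.
- The arm moves only by the shell command python3 -m crank 'ROWS' [OPENING] [FORCE]. ROWS is JSON, a list of rows, each a list of 6 numbers: the shift along the tool's x, y, z in mm, then the turn, a rotation vector about the tool's x, y, z in rad. A call has 1 to 5 rows; each row shifts and turns the commanded pose from where the row before left it, along the tool's axes as they then stand; what a row does not reach is not made up. A row lasts 1/10 s, in which the tool goes at most 50 mm and 8.59 degrees, less where a joint would pass 70% of its speed; a pose out of reach is approached as far as the arm can. A call is refused whole if a number of a shift passes 50 or a number of a turn 0.15, either way. A call with a gripper value outside its range is refused whole. OPENING is the finger opening in mm, from 0 to 85.4, set as the call begins (- or left out, the last holds). The fingers move at their own pace and stop on an object; FORCE is the grip in N (left out, the last holds). Time passes only in rows, so rows that do not move let the fingers close. It gives the time, the measured TCP pose, the force and the opening at its end, in the units of the state.
- ctrl.get_state(): the state, without advancing time (a new reading comes with each control period).
- ctrl.snapshot(name): name is "scene" or "top"; returns a dict with "pixels" (400x640x3 uint8, blue, green, red), "z_map" (400x640 float32, mm along the optical axis (not along the pixel's ray), 0 where there is no reading), "fx", "fy", "cx", "cy" (pixels), "k1" (the pictures are not rectified: a ray, as slopes to the right and down, at radius r is drawn at 1 + k1 r^2 times it, then the intrinsics apply), "eye" and "orientation" of the camera in the world. Camera axes: x right, y down, z forward; pixel columns grow to the right and rows downward; lengths in mm; the calibration is good to about 2 mm. A picture is of the moment at which its call begins.
- ctrl.close_job(): hands the job in, once; it reports no verdict.
Trained networks look in a picture, given as the dict that the camera call returned (one of the last four; its "shot" number tells which), for a name from the list of things; names that differ only in an ending like _2 or _b are one class to them, and where a whole thing is asked for, a point or a joint stands for the part that bears it (a point fixed in the world has none). Each returns a list of dicts, best first, with "conf" (0 to 1); they miss things now and then, are a little off and sometimes report something else, mostly with a low value. They report only what shows in the picture. A call takes as long as a camera call.
- ctrl.spot_in(picture, query): "bbox" ([left, top, width, height] in pixels, round what is visible of it).
The state is a dict: "t": time; "joints": joint angles; "joint_vel": joint speeds; "effort": joint torques, N m; "tool_pos": TCP position; "tool_rot": TCP orientation; "ft_force": force on the tool from outside, world axes, zero at the start; "torque": the same for the moment, N m; "gripper_width": finger opening in mm.
Only numpy, scipy, OpenCV 4.12 (cv2) and the standard library are available. Lean on these libraries where they do the work, as an engineer would, in place of code of your own. Each camera call takes 0.05 s, during which the arm holds its last target.

## Working session

There is one attempt and no reset: what is moved stays moved. The work goes in short steps, Python scripts to look and compute and a shell command to move; the robot and the scene stay as the last step left them, time stands still between calls to the robot, and variables do not carry over. Pictures are saved under pics/ and viewed, and the job is handed in when it is done.

```bash
ls; mkdir -p pics
cat > h.py <<'E'
import numpy as np, cv2, pickle
from cell import ctrl
def K(s): return np.array([[s['fx'],0,s['cx']],[0,s['fy'],s['cy']],[0,0,1.]])
def R(q):
    from scipy.spatial.transform import Rotation as Ro
    return Ro.from_quat([q[1],q[2],q[3],q[0]]).as_matrix()
def rays(s,uv):
    uv=np.asarray(uv,float).reshape(-1,1,2)
    return cv2.undistortPoints(uv,K(s),np.array([s['k1'],0,0,0,0.])).reshape(-1,2)
def world(s,uv,z=None):
    uv=np.asarray(uv,float).reshape(-1,2); r=rays(s,uv)
    if z is None: z=s['z_map'][np.round(uv[:,1]).astype(int),np.round(uv[:,0]).astype(int)]
    p=np.c_[r,np.ones(len(r))]*np.asarray(z)[:,None]
    return p@R(s['orientation']).T+np.array(s['eye'])
def proj(s,P):
    Rm=R(s['orientation']); c=(np.asarray(P,float).reshape(-1,3)-s['eye'])@Rm
    return cv2.projectPoints(c,np.zeros(3),np.zeros(3),K(s),np.array([s['k1'],0,0,0,0.]))[0].reshape(-1,2)
E
python3 - <<'E'
from h import *
for n in ["scene","top"]:
    s=ctrl.snapshot(n); cv2.imwrite(f'pics/{n}0.png',s['pixels']); pickle.dump(s,open(f'{n}0.pkl','wb'))
    print(n,s['eye'],s['orientation'],s['fx'],s['k1'])
    for q in ["large_wheel","large_nipple","small_nipple"]:
        for d in ctrl.spot_in(s,q)[:3]: print(q,d)
st=ctrl.get_state(); print(st['t'],st['tool_pos'],st['tool_rot'])
E
```

```text
pics
scene [ 737.16123245 -410.24665908  681.71781485] [-0.33986838  0.90299246  0.24839241 -0.08599603] 416.35315472968495 -0.06615133556210329
large_wheel {'bbox': [367.3, 102.8, 57.3, 62.2], 'conf': 0.66}
large_nipple {'bbox': [366.6, 99.2, 58.8, 66.8], 'conf': 0.56}
small_nipple {'bbox': [217.4, 238.8, 56.2, 79.6], 'conf': 0.79}
top [ 494.40757669  -40.31596836 1002.97663461] [ 0.02480859 -0.70041582  0.7132403  -0.00951224] 415.67580061760776 -0.05046533058460566
large_wheel {'bbox': [151.3, 178.5, 74.7, 59.0], 'conf': 0.58}
large_wheel {'bbox': [141.1, 170.7, 108.0, 70.6], 'conf': 0.54}
large_nipple {'bbox': [159.7, 177.9, 65.7, 61.2], 'conf': 0.73}
small_nipple {'bbox': [358.6, 205.9, 60.2, 52.8], 'conf': 0.72}
small_nipple {'bbox': [153.5, 174.7, 72.4, 63.7], 'conf': 0.52}
0.4 [ 240.36110452 -576.85596121  231.15055945] [-1.20256843e-04  9.80578940e-01  1.96124772e-01 -3.01883008e-05]
```

View pics/scene0.png

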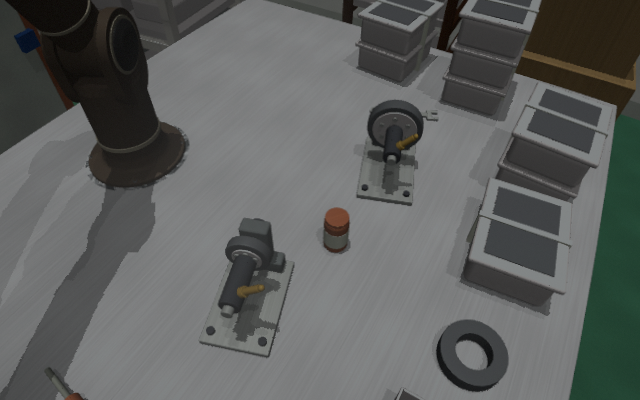

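View pics/top0.png

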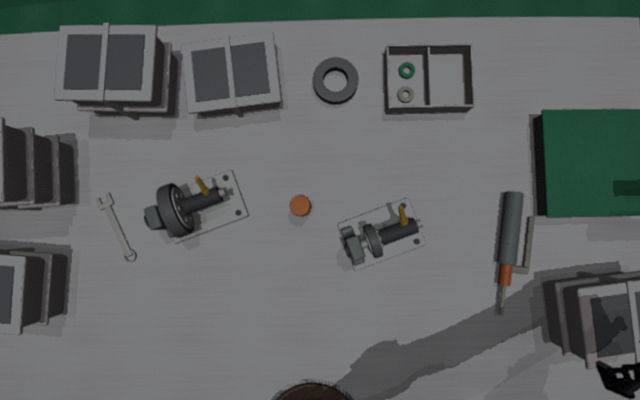

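The scene picture shows the large wheel at (395,125) with its brass nipple at (407,142), and the small one at (250,245) with its nipple at (250,290). In the top view the large stand is at (195,205) with its nipple at (202,186), and the small stand is at (380,235). Next I'll get the metric geometry from the depth.

Run:
```python
from h import *
for n,box in [("top",(135,160,260,250)),("scene",(340,85,440,210))]:
    s=pickle.load(open(f'{n}0.pkl','rb'))
    im=s['pixels']; 
    x0,y0,x1,y1=box
    c=im[y0:y1,x0:x1]; cv2.imwrite(f'pics/{n}0c.png',cv2.resize(c,None,fx=6 if n=="top" else 4,fy=6 if n=="top" else 4)) if n!="x" else 0
    hsv=cv2.cvtColor(c,cv2.COLOR_BGR2HSV)
    m=(hsv[...,1]>120)&(hsv[...,0]>8)&(hsv[...,0]<30)
    v,u=np.nonzero(m); uv=np.c_[u+x0,v+y0]
    P=world(s,uv); print(n,len(uv),uv.min(0),uv.max(0)); 
    print(np.c_[uv,P].round(0)[::max(1,len(uv)//25)].tolist())
    g=np.mgrid[x0:x1,y0:y1].reshape(2,-1).T; P=world(s,g)
    # all points height between 60 and 200
    q=(P[:,2]>60)&(P[:,2]<220)
    from collections import Counter
    print(P[q].min(0),P[q].max(0))
    np.save(f'{n}P.npy',P[q])
    hi=P[q&(P[:,2]>150)]; print('hi',len(hi),hi.mean(0),np.percentile(P[q][:,2],[50,90,97,100]))
    w=P[q][P[q][:,2]>135]; cc=w[:,:2]-w[:,:2].mean(0); print(np.linalg.svd(cc,full_matrices=False)[2], w.mean(0))
```

```text
top 95 [196 177] [209 194]
[[196.0, 177.0, 592.0, 227.0, 155.0], [196.0, 178.0, 590.0, 226.0, 157.0], [196.0, 179.0, 588.0, 227.0, 155.0], [199.0, 179.0, 589.0, 222.0, 150.0], [199.0, 180.0, 586.0, 221.0, 153.0], [198.0, 181.0, 584.0, 224.0, 152.0], [201.0, 181.0, 584.0, 218.0, 150.0], [200.0, 182.0, 582.0, 220.0, 149.0], [199.0, 183.0, 580.0, 223.0, 148.0], [202.0, 183.0, 581.0, 217.0, 144.0], [201.0, 184.0, 579.0, 220.0, 143.0], [200.0, 185.0, 577.0, 222.0, 142.0], [203.0, 185.0, 577.0, 217.0, 139.0], [202.0, 186.0, 575.0, 218.0, 141.0], [201.0, 187.0, 573.0, 221.0, 139.0], [204.0, 187.0, 573.0, 216.0, 135.0], [203.0, 188.0, 571.0, 218.0, 134.0], [206.0, 188.0, 571.0, 213.0, 130.0], [203.0, 189.0, 569.0, 218.0, 133.0], [206.0, 189.0, 569.0, 212.0, 132.0], [202.0, 190.0, 567.0, 221.0, 131.0], [205.0, 190.0, 567.0, 215.0, 131.0], [208.0, 190.0, 567.0, 209.0, 129.0], [203.0, 191.0, 565.0, 220.0, 128.0], [206.0, 191.0, 565.0, 213.0, 131.0], [209.0, 191.0, 565.0, 209.0, 121.0], [204.0, 192.0, 563.0, 216.0, 134.0], [207.0, 192.0, 563.0, 211.0, 129.0], [203.0, 193.0, 561.0, 221.0, 127.0],
[... 1110 characters left out ...]
 214.0, 131.0], [406.0, 143.0, 578.0, 213.0, 136.0], [397.0, 144.0, 561.0, 211.0, 127.0], [402.0, 144.0, 570.0, 214.0, 129.0], [407.0, 144.0, 579.0, 219.0, 129.0], [400.0, 145.0, 568.0, 210.0, 128.0], [405.0, 145.0, 576.0, 217.0, 127.0], [401.0, 146.0, 571.0, 208.0, 129.0], [398.0, 147.0, 565.0, 208.0, 123.0], [403.0, 147.0, 574.0, 215.0, 122.0], [402.0, 148.0, 573.0, 210.0, 123.0], [341.0, 209.0, 531.0, 36.0, 86.0]]
[468.54786314  34.92330386  60.15607577] [595.46851127 316.78061791 167.04614606]
hi 498 [530.99321772 278.45459832 158.62631249] [124.50915585 158.92684181 164.27213999 167.04614606]
[[ 0.98489704 -0.17314103]
 [ 0.17314103  0.98489704]] [534.20944339 272.70527247 151.14050773]
```

Run:
```python
from h import *
from scipy.optimize import least_squares
s=pickle.load(open('top0.pkl','rb'))
C=[];B=[]
for n,box in [("top",(135,160,260,250)),("scene",(350,85,440,205))]:
    s=pickle.load(open(f'{n}0.pkl','rb')); x0,y0,x1,y1=box
    g=np.mgrid[x0:x1,y0:y1].reshape(2,-1).T; P=world(s,g)
    hsv=cv2.cvtColor(s['pixels'],cv2.COLOR_BGR2HSV)[g[:,1],g[:,0]]
    br=(hsv[:,1]>100)&(hsv[:,0]>8)&(hsv[:,0]<30)
    q=(~br)&(P[:,2]>100)&(P[:,2]<130)&(P[:,1]>190)&(P[:,1]<235)&(P[:,0]>500)&(P[:,0]<580)
    b=br&(P[:,1]>200)&(P[:,1]<235)&(P[:,2]>100)
    print(n,q.sum(),b.sum()); C.append(P[q]);B.append(P[b])
def f(p,D):
    x0,yaw,r,z=p
    d=(D[:,0]-x0)*np.cos(yaw)+(D[:,1]-215)*np.sin(yaw)
    return np.hypot(d,D[:,2]-z)-r
for D in (C[0],C[1],np.vstack(C)):
    r=least_squares(lambda p:np.r_[f(p,D),(p[3]-105)/3,(p[2]-18)*5],[540,.3,18,105],loss='soft_l1',f_scale=2); print(r.x, np.abs(f(r.x,D)).mean())
x0,yaw,rr,z=r.x
for D in B:
    u=(D[:,0]-x0)*np.cos(yaw)+(D[:,1]-215)*np.sin(yaw); v=-(D[:,0]-x0)*np.sin(yaw)+(D[:,1]-215)*np.cos(yaw)
    w=D[:,2]-105
    print('v',np.percentile(v,[5,25,50,75,95]),'ang',np.percentile(np.arctan2(u,w),[5,25,50,75,95]), 'rad',np.percentile(np.hypot(u,w),[2,98]))
W=np.vstack([np.load('topP.npy'),np.load('sceneP.npy')]); W=W[(W[:,2]>135)&(W[:,1]>235)]
u=(W[:,0]-x0)*np.cos(yaw)+(W[:,1]-215)*np.sin(yaw); v=-(W[:,0]-x0)*np.sin(yaw)+(W[:,1]-215)*np.cos(yaw)
print('wheel v',np.percentile(v,[1,5,50,95,99]),'u',np.percentile(u,[1,99]))
```

```text
top 338 104
scene 270 145
[5.51801457e+02 3.35436543e-01 1.77132122e+01 1.05330434e+02] 1.3567130552379632
[-2.51481971e+04  1.57075496e+00  2.28805423e+01  1.02333557e+02] 3.4557358187387646
[5.51187886e+02 3.18302895e-01 1.70106571e+01 1.06601680e+02] 1.3278698847666142
v [-9.58316852 -6.34561075 -3.83434593 -1.23161167  2.70641329] ang [0.375075   0.5028415  0.60048807 0.6342773  0.69132111] rad [20.18685074 64.83749189]
v [-11.39882183  -8.87560805  -7.00972049  -5.57498638  -2.0005806 ] ang [0.37169017 0.58427217 0.65441613 0.71954244 0.8481464 ] rad [19.83425239 64.21653345]
wheel v [54.98312577 57.23139445 66.55612124 87.95865884 91.01058137] u [-50.29636667  48.31797239]
```

View pics/top0c.png

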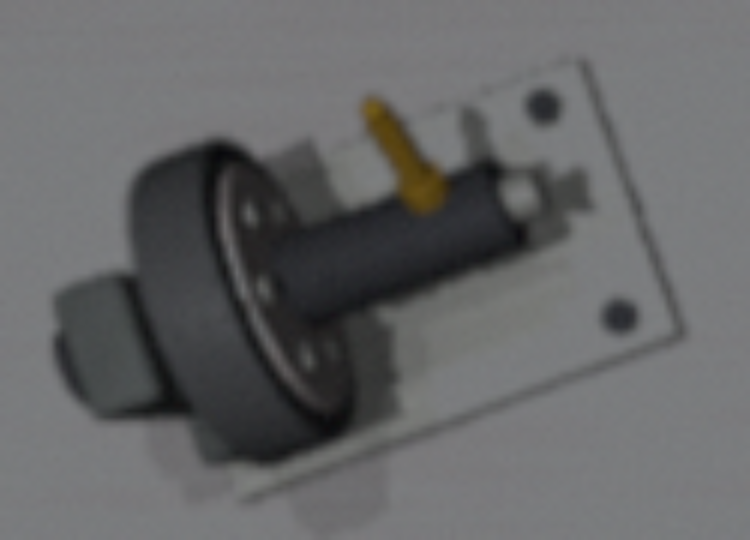

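The yaw is about 0.32 and the axle point is about (552.7, 210.7). The nipple leans about 0.65 rad. My plan is to open the jaws across the axle, straddle the stem from above, then close them centred over the axle so the stem is squeezed upright. First I swing the arm round the base.

```bash
python3 -m crank '[[48,-2.4,-2,0,0,-0.078],[48.5,-2.4,-2,0,0,-0.078],[48.5,-2.4,-2,0,0,-0.078],[48.5,-2.4,-2,0,0,-0.078],[48.5,-2.4,-2,0,0,-0.078]]' 85
python3 -m crank '[[48.5,-2.4,0,0,0,-0.078],[48.5,-2.4,0,0,0,-0.078],[48.5,-2.4,0,0,0,-0.078],[48.5,-2.4,0,0,0,-0.078],[48.5,-2.4,0,0,0,-0.078]]'
python3 -m crank '[[48.5,-2.4,0,0,0,-0.078],[48.5,-2.4,0,0,0,-0.078],[48.5,-2.4,0,0,0,-0.078],[48.5,-2.4,0,0,0,-0.078],[48.5,-2.4,0,0,0,-0.078]]'
cat > g.py <<'E'
from h import *
import sys
from scipy.spatial.transform import Rotation as Ro
def go(u,v,z,yaw=.32,A=(552.7,210.7)):
    st=ctrl.get_state(); Rm=R(st['tool_rot']); p=np.array(st['tool_pos'])
    c,s=np.cos(yaw),np.sin(yaw); a=np.array([c,s,0]); b=np.array([-s,c,0])
    T=np.array([A[0],A[1],z])+u*a+v*b
    Rt=np.c_[b,a,[0,0,-1]]
    print('t',st['t'],'p',p.round(1),'rel uv',(p-[*A,0])@a,(p-[*A,0])@b,'F',np.round(st['ft_force'],1),'w',st['gripper_width'],'j7',st['joints'][6])
    print('shift',(Rm.T@(T-p)).round(1),'turn',Ro.from_matrix(Rm.T@Rt).as_rotvec().round(3))
if __name__=='__main__': go(*map(float,sys.argv[1:4]))
E
python3 g.py 18 0 231
```

```text
t: 0.9
tool_pos: [440.6, -439.6, 241.4]
tool_rot: [0.0, 0.923, 0.384, 0.0]
ft_force: [0.7, -0.2, -0.7]
gripper_width: 85.1
t: 1.4
tool_pos: [572.4, -237.3, 241.3]
tool_rot: [0.0, 0.832, 0.555, 0.0]
ft_force: [0.7, -0.9, -0.9]
gripper_width: 85.2
t: 1.9
tool_pos: [617.4, -0.2, 241.3]
tool_rot: [0.0, 0.708, 0.706, 0.0]
ft_force: [-0.2, -1.3, 0.3]
gripper_width: 84.8
t 1.9 p [ 6.174e+02 -2.000e-01  2.413e+02] rel uv -4.911588413201329 -220.58306405160423 F [-0.2 -1.3  0.3] w 84.7921657306491 j7 -0.2523995396797861
shift [216.4 -48.3  10.3] turn [ 0.     0.    -0.323]
```

```bash
python3 -m crank '[[44.1,-4,0,0,0,-0.065],[44.1,-4,0,0,0,-0.065],[44.1,-4,0,0,0,-0.065],[44.1,-4,0,0,0,-0.065],[44.1,-4,0,0,0,-0.065]]'
python3 -m crank '[[0,0,0,0,0,0],[0,0,0,0,0,0]]' >/dev/null
python3 g.py 18 0 128
python3 - <<'E'
from h import *
ims=[]
for n,b in [("scene",(300,50,500,250)),("top",(110,130,310,290))]:
    s=ctrl.snapshot(n); pickle.dump(s,open(f'{n}1.pkl','wb'))
    x0,y0,x1,y1=b; cv2.imwrite(f'pics/{n}1.png',cv2.resize(s['pixels'][y0:y1,x0:x1],None,fx=3,fy=3,interpolation=cv2.INTER_CUBIC))
E
```

```text
t: 2.4
tool_pos: [569.8, 215.0, 241.3]
tool_rot: [0.0, 0.585, 0.811, 0.0]
ft_force: [0.9, 0.1, -0.5]
gripper_width: 85.1
t 2.6 p [569.7 214.6 241.4] rel uv 17.331029873902764 -1.5895527174700104 F [ 0.3 -1.3 -0.4] w 85.01311819795603 j7 -0.3357639667677486
shift [  1.6   0.7 113.4] turn [0.    0.    0.002]
```

View pics/scene1.png

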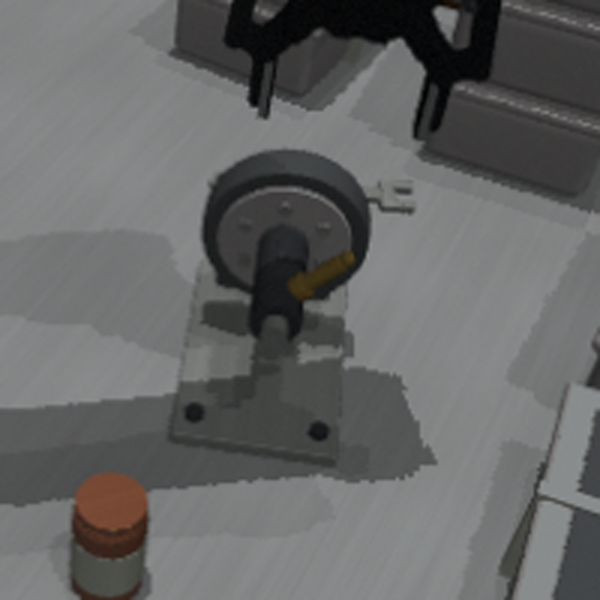

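The jaws now hang astride the nipple across the axle, and the stem at (325,275) in the crop lies between the fingers. Next I lower.

```bash
python3 -m crank '[[1,0.7,35,0,0,0],[0.6,0,35,0,0,0],[0,0,30,0,0,0],[0,0,13,0,0,0],[0,0,0,0,0,0]]'
python3 g.py 0 0 138
python3 - <<'E'
from h import *
s=ctrl.snapshot("scene"); x0,y0,x1,y1=(300,50,500,250); cv2.imwrite('pics/scene2.png',cv2.resize(s['pixels'][y0:y1,x0:x1],None,fx=3,fy=3,interpolation=cv2.INTER_CUBIC))
E
```

```text
t: 3.2
tool_pos: [570.0, 213.3, 126.5]
tool_rot: [-0.001, 0.587, 0.81, -0.002]
ft_force: [-0.9, -0.4, -0.1]
gripper_width: 84.9
t 3.2 p [570.  213.3 126.5] rel uv 17.20972129245933 -3.002483407582085 F [-0.9 -0.4 -0.1] w 84.93159429308147 j7 -0.4032189499195496
shift [  2.9 -17.3 -11.4] turn [-0.003  0.001 -0.003]
```

View pics/scene2.png

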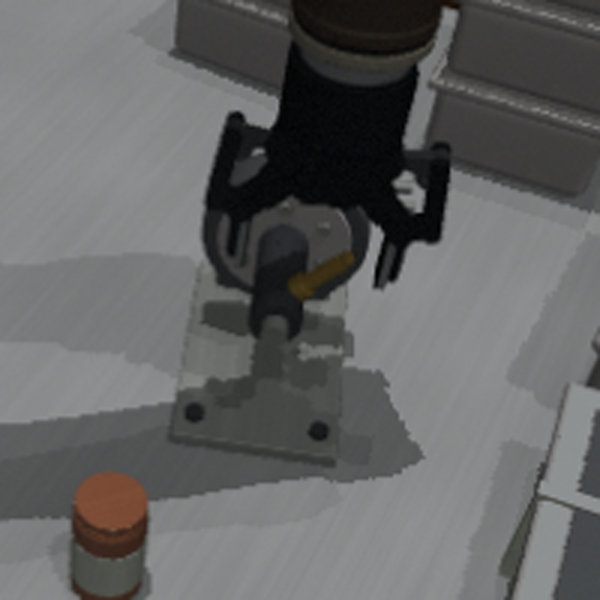

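```bash
python3 -m crank '[[1.5,-6,-2,0,0,0],[1.5,-6,-4,0,0,0],[0,-5.3,-4,0,0,0],[0,0,0,0,0,0]]'
python3 -m crank '[[0,0,0,0,0,0],[0,0,0,0,0,0],[0,0,0,0,0,0]]' 45 20
python3 g.py 0 0 138
python3 - <<'E'
from h import *
s=ctrl.snapshot("scene"); x0,y0,x1,y1=(300,50,500,250); cv2.imwrite('pics/scene3.png',cv2.resize(s['pixels'][y0:y1,x0:x1],None,fx=3,fy=3,interpolation=cv2.INTER_CUBIC))
E
```

```text
t: 3.65
tool_pos: [553.1, 212.8, 140.2]
tool_rot: [0.001, 0.586, 0.811, 0.001]
ft_force: [-0.4, -0.1, 0.6]
gripper_width: 84.9
t: 3.95
tool_pos: [568.6, 218.2, 148.7]
tool_rot: [0.01, 0.586, 0.81, 0.016]
ft_force: [30.1, 8.0, 32.2]
gripper_width: 47.4
t 3.95 p [568.6 218.2 148.7] rel uv 17.464433254533073 2.120310559218087 F [30.1  8.  32.2] w 47.446971185424495 j7 -0.40548257711894176
shift [ -2.2 -17.8  10.1] turn [ 0.037 -0.003 -0.003]
```

View pics/scene3.png

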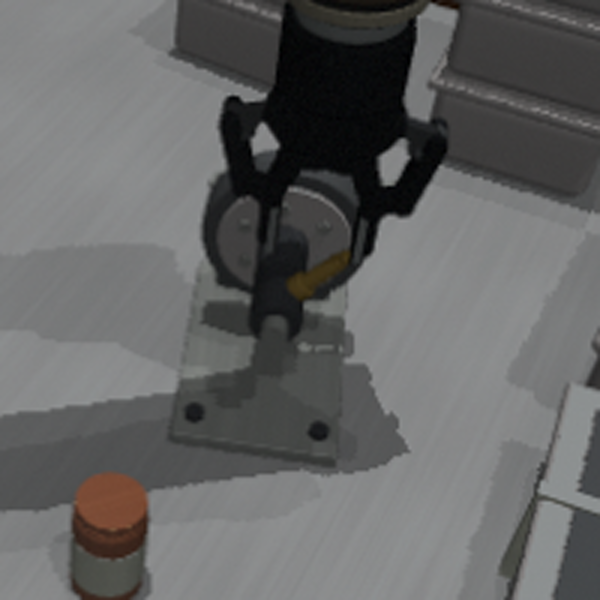

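The finger jammed on the stem's end: a near-axial force with downward friction from the finger swing, and the arm was deflected 17 mm. The wheel hasn't moved. I'll open, go lower with a narrower gap, and sweep sideways and up so that friction helps.

```bash
python3 -m crank '[[0,0,0,0,0,0],[0,0,0,0,0,0],[0,0,0,0,0,0]]' 85
python3 g.py 27 0 126
```

```text
t: 4.3
tool_pos: [554.4, 213.0, 140.0]
tool_rot: [0.001, 0.586, 0.81, 0.001]
ft_force: [0.1, -1.0, 0.3]
gripper_width: 84.4
t 4.3 p [554.4 213.  140. ] rel uv 2.354868315714577 1.6346855546020755 F [ 0.1 -1.   0.3] w 84.4398777945896 j7 -0.4054552125317686
shift [-1.6 24.6 14.1] turn [ 0.004  0.    -0.001]
```

```bash
python3 -m crank '[[-1.5,12.6,0,0,0,0],[0,12,7,0,0,0],[0,0,7,0,0,0]]'
python3 -m crank '[[0,0,0,0,0,0],[0,0,0,0,0,0],[0,0,0,0,0,0]]' 50
python3 g.py 27 0 126
python3 - <<'E'
from h import *
s=ctrl.snapshot("scene"); x0,y0,x1,y1=(300,50,500,250); cv2.imwrite('pics/scene4.png',cv2.resize(s['pixels'][y0:y1,x0:x1],None,fx=3,fy=3,interpolation=cv2.INTER_CUBIC))
E
```

```text
t: 4.6
tool_pos: [577.8, 218.9, 123.3]
tool_rot: [-0.0, 0.586, 0.81, 0.0]
ft_force: [-0.0, 0.4, -0.5]
gripper_width: 85.3
t: 4.9
tool_pos: [576.4, 218.8, 124.2]
tool_rot: [-0.0, 0.586, 0.81, -0.0]
ft_force: [-1.0, 0.3, -0.8]
gripper_width: 49.9
t 4.9 p [576.4 218.8 124.2] rel uv 25.031699241000194 0.2354130274912123 F [-1.   0.3 -0.8] w 49.93979101112806 j7 -0.40665203106433606
shift [-0.2  2.  -1.8] turn [-0.001 -0.    -0.001]
```

View pics/scene4.png

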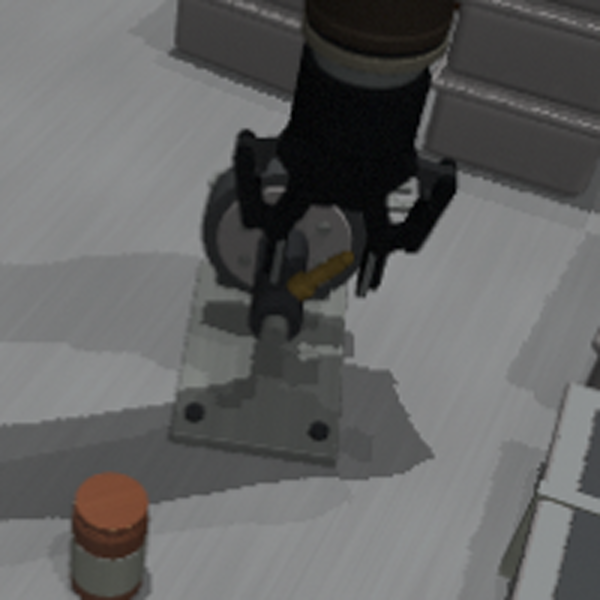

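```bash
python3 -m crank '[[0,-6,-6,0,0,0],[0,-6,-6.5,0,0,0],[0,-6,-6.5,0,0,0]]'
python3 g.py -19 0 145
python3 - <<'E'
from h import *
s=ctrl.snapshot("scene"); x0,y0,x1,y1=(300,50,500,250); cv2.imwrite('pics/scene5.png',cv2.resize(s['pixels'][y0:y1,x0:x1],None,fx=3,fy=3,interpolation=cv2.INTER_CUBIC))
E
```

```text
t: 5.25
tool_pos: [559.4, 213.1, 144.2]
tool_rot: [0.0, 0.586, 0.81, 0.0]
ft_force: [1.6, 0.6, -0.7]
gripper_width: 49.6
t 5.25 p [559.4 213.1 144.2] rel uv 7.102281326307358 0.14725699461556152 F [ 1.6  0.6 -0.7] w 49.62894606822707 j7 -0.3982435481371216
shift [ -0.2 -26.1  -0.8] turn [ 0.001  0.    -0.001]
```

View pics/scene5.png

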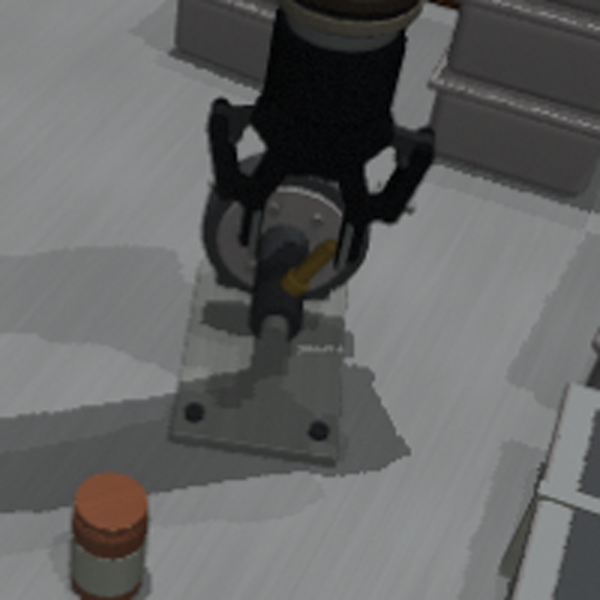

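The nipple is now rising, with a force of about 2 N. I'll keep sweeping.

```bash
python3 -m crank '[[0,-6.5,-3,0,0,0],[0,-6.5,-2,0,0,0],[0,-6.5,-1,0,0,0],[0,-6,0,0,0,0],[0,0,0,0,0,0]]'
python3 g.py 0 0 140
python3 - <<'E'
from h import *
s=ctrl.snapshot("scene"); x0,y0,x1,y1=(300,50,500,250); cv2.imwrite('pics/scene6.png',cv2.resize(s['pixels'][y0:y1,x0:x1],None,fx=3,fy=3,interpolation=cv2.INTER_CUBIC))
E
```

```text
t: 5.8
tool_pos: [534.2, 204.6, 149.0]
tool_rot: [-0.0, 0.586, 0.81, -0.001]
ft_force: [0.3, -0.0, -0.1]
gripper_width: 50.0
t 5.8 p [534.2 204.6 149. ] rel uv -19.422628209859514 0.04974723255152913 F [ 0.3 -0.  -0.1] w 49.97388158392795 j7 -0.39763497656417757
shift [-0.  19.4  9. ] turn [-0.002  0.    -0.001]
```

View pics/scene6.png

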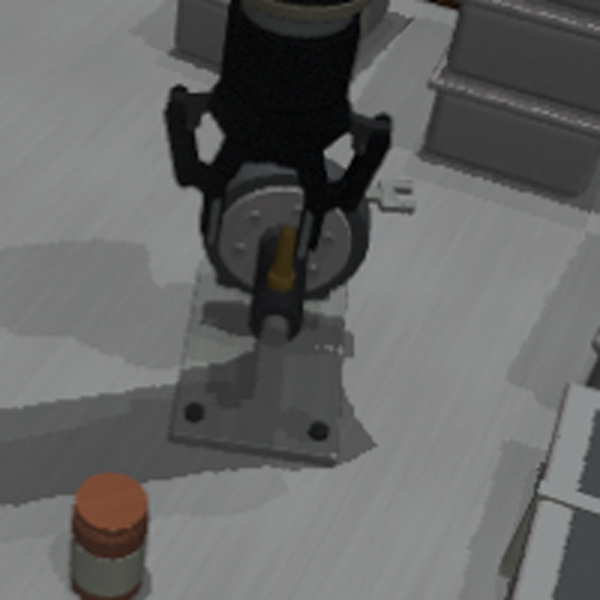

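The nipple at (283,255) in the crop is close to upright. I'll back the finger off, raise the arm clear, and measure.

```bash
python3 -m crank '[[0,8,0,0,0,0],[0,4,-8,0,0,0],[0,0,-40,0,0,0],[0,0,-45,0,0,0],[0,0,0,0,0,0]]'
cat > m.py <<'E'
from h import *
x0,yaw=551.5,.325
for n,box in [("top",(135,160,260,250)),("scene",(350,85,440,205))]:
    s=ctrl.snapshot(n); cv2.imwrite(f'pics/{n}_m.png',s['pixels']); a0,b0,a1,b1=box
    cv2.imwrite(f'pics/{n}_mc.png',cv2.resize(s['pixels'][b0:b1,a0:a1],None,fx=5,fy=5,interpolation=cv2.INTER_CUBIC))
    g=np.mgrid[a0:a1,b0:b1].reshape(2,-1).T; P=world(s,g)
    hsv=cv2.cvtColor(s['pixels'],cv2.COLOR_BGR2HSV)[g[:,1],g[:,0]]
    b=(hsv[:,1]>100)&(hsv[:,0]>8)&(hsv[:,0]<30)&(P[:,1]>190)&(P[:,1]<235)&(P[:,2]>110)&(P[:,2]<180)
    D=P[b]
    u=(D[:,0]-x0)*np.cos(yaw)+(D[:,1]-215)*np.sin(yaw); w=D[:,2]-105; r=np.hypot(u,w)
    print(n,len(D),'all',np.median(np.arctan2(u,w)))
    for lo,hi in [(25,40),(40,52),(52,70)]:
        k=(r>=lo)&(r<hi)
        if k.sum(): print(lo,k.sum(),'u',u[k].mean().round(1),'w',w[k].mean().round(1),'ang',np.arctan2(u[k],w[k]).mean().round(3))
E
python3 m.py
```

```text
t: 6.35
tool_pos: [549.7, 211.1, 248.7]
tool_rot: [0.002, 0.586, 0.81, 0.004]
ft_force: [0.1, 0.2, 0.6]
gripper_width: 49.6
top 89 all -0.04034767131284708
25 31 u -1.9 w 28.2 ang -0.063
40 10 u -3.1 w 45.5 ang -0.067
52 30 u -2.2 w 60.7 ang -0.037
scene 137 all -0.014897593608966322
25 51 u -0.6 w 30.5 ang -0.018
40 28 u -0.8 w 45.7 ang -0.015
52 32 u -1.1 w 58.7 ang -0.018
```

View pics/scene_m.png

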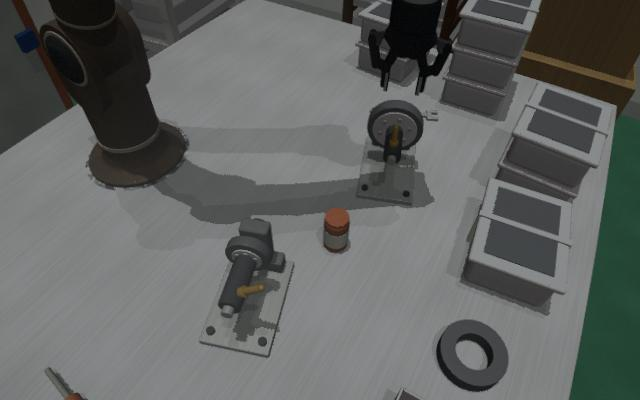

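The nipple at (394,136) is upright: both cameras put it 0.02–0.06 rad from vertical. The gripper is clear above it, and the small nipple at (250,290) hasn't moved. I'll do a hold row to settle and then hand in.

```bash
python3 -m crank '[[0,0,0,0,0,0],[0,0,0,0,0,0],[0,0,0,0,0,0]]'; python3 m.py; python3 -c "
from cell import ctrl
print(ctrl.close_job())"
```

```text
t: 6.75
tool_pos: [546.5, 208.7, 241.2]
tool_rot: [-0.001, 0.586, 0.81, -0.001]
ft_force: [-0.2, -0.2, -0.6]
gripper_width: 49.7
top 83 all -0.03735765213507334
25 26 u -2.9 w 28.3 ang -0.104
40 10 u -3.4 w 45.1 ang -0.072
52 28 u -1.9 w 60.4 ang -0.031
scene 136 all -0.013821134120736794
25 51 u -0.5 w 29.8 ang -0.018
40 31 u -0.9 w 45.5 ang -0.019
52 31 u -1.2 w 58.9 ang -0.021
the job is handed in; nothing more can be done
None
```

The larger wheel's nipple now points up, the gripper has let go, and the job was handed in at about 6.8 s. I turned it by pushing the stem sideways and up with one finger, then backed off and lifted the arm clear.

- **Angle:** the last check put the nipple about 0.02 rad (scene camera) and 0.04 rad (top camera) from vertical, against a limit of 0.25. The two cameras differ slightly. The top camera's worst reading, near the stem's base, was 0.10 rad.
- **At rest and clear:** the nipple measured the same in two looks 0.4 s apart. The wrist force was under 1 N, with the fingers about 75 mm above the stem.
- **Smaller wheel:** it was never approached, and its nipple sits at the same place in the pictures before and after. I did not measure it in 3D.
- **First attempt failed:** closing the jaws on the stem jammed a finger on its end. I read about 45 N at the wrist and the arm deflected 17 mm. The wheel did not visibly turn, and I opened up and changed method. That 45 N is well under the 120 N wrist limit. It was the fingers that pressed on the stem, so the 40 N limit on the arm and gripper body should not apply, though I had no separate reading of that.

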